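# Weigh the round-bottomed stain pot

## Robot

A 6-joint arm with a two-finger parallel gripper is mounted at the origin on the work surface. World frame = base frame: x ahead of the robot, y to its left, z up, the work surface at z = 0. Lengths are in mm, angles in degrees, forces in N, time in s.
With the tool pointing down it reaches from about 300 to 850 mm from the base axis. Payload 4.2 kg.
Tool frame: the origin (TCP) lies midway between the tips of the shut fingers; the grasp point (between the pads) lies 19 mm behind it (env.hold_point_z is the z of the grasp point in the tool frame, in mm); z points along the fingers, y is the direction in which the jaws open and shut (so a half turn about z gives the same grasp; the last joint's range is limited). The gripper opens to 91 mm and grips with 3 to 60 N. Pads are 32 mm wide; open, the fingers measure 118 mm over their backs; the gripper's body (76 mm by 178 mm) begins 60 mm behind the grasp point.
Start: joints at [-68.239, 18.312, 89.639, -0, 72.044, -1.146], TCP at [223.814, -529.67, 213.976] pointing down, gripper open.
Joint ranges: [-177.97, 177.97], [-48.28, 115.42], [12.27, 149.76], [-77.06, 257.06], [2.81, 150.46], [-146.56, 146.56]. Speed limits (degrees/s): [147.25, 147.25, 180, 180, 180, 180].

## Interface

Orientations are given as [roll, pitch, yaw] about the fixed x, y, z axes, in that order (R = Rz(yaw) Ry(pitch) Rx(roll)).
In Python, from workcell import env, grab_frame, camera_params, spotter gives the robot as it stands. The module is installed in compiled form; this text tells all that it offers.
- The arm moves only by the shell command python3 -m jog 'ROWS' [FORCE]. ROWS is text: rows parted by semicolons, each of 7 numbers parted by spaces: the turn, a rotation vector about the world's x, y, z in units of 5 degrees (1.0 is 5 degrees), then the shift along the world's x, y, z in units of 25 mm (1.0 is 25 mm), then the opening, from 0 (shut) to 1 (fully open). A call has 1 to 5 rows; each row is the pose to reach, as a shift and turn from the pose commanded when the call began; what a row does not reach only later rows make up. A row lasts 1/8 s, in which the tool goes at most 62.5 mm and 10.7 degrees, less where a joint would pass 70% of its speed; a pose out of reach is approached as far as the arm can. A call with a gripper value outside its range is refused whole. The fingers move at their own pace and stop on an object; FORCE is the grip in N (left out, the last holds). Time passes only in rows, so rows that repeat a pose let the fingers close. It gives the time, the measured TCP pose, the force and the opening at its end, in the units of the state.
- env.state(): the state, without advancing time (a new reading comes with each control period).
- grab_frame(name): name is "scene" or "top" or "wrist"; returns the picture (384x512x3 uint8, red, green, blue); there is no depth.
- camera_params(name): a dict with "K" (3x3 intrinsics, pixels), "rvec" (rotation vector, rad) and "tvec" (3), from world to camera coordinates, as OpenCV has them. Camera axes: x right, y down, z forward; pixel columns grow to the right and rows downward; lengths in mm; the calibration is good to about 2 mm. The wrist camera is an equidistant fisheye: a pixel r from the principal point sees the ray r / f radians off the axis. A picture is of the moment at which its call begins: read the wrist's pose just before it. camera_params takes no time and is no camera call; for the wrist camera it gives the pose at the moment of the call.
- env.job_done(): hands the job in, once; it reports no verdict.
Trained networks look in the newest picture that a camera, given by its name, has taken for a name from the list of things; names that differ only in an ending like _2 or _b are one class to them, and where a whole thing is asked for, a point or a joint stands for the part that bears it (a point fixed in the world has none). Each returns a list of dicts, best first, with "conf" (0 to 1); they miss things now and then, are a little off and sometimes report something else, mostly with a low value. They report only what shows in the picture. A call takes as long as a camera call. They do not tell look-alikes from the thing itself.
- spotter.look_for(query, camera): "box" ([left, top, width, height] in pixels, round what is visible of it).
- spotter.trace(query, camera): "region" (384x512 bool, what is visible of it) and "box" ([left, top, width, height] in pixels, round what is visible of it).
The state is a dict: "time_s": time; "qpos": joint angles; "qvel": joint speeds; "effort": joint torques, N m; "ee_pos": TCP position; "ee_rot": TCP orientation; "force": force on the tool from outside, world axes, zero at the start; "torque": the same for the moment, N m; "gripper_width": finger opening in mm.
Only numpy, scipy, OpenCV 4.12 (cv2) and the standard library are available. Lean on these libraries where they do the work, as an engineer would, in place of code of your own. Each camera call takes 0.05 s, during which the arm holds its last target. There are 200 camera calls.

## Task

Lower the round-bottomed pot from its cork ring into the dished pan of the balance, letting go only once it rests centred and upright in the dish, and stand the weights that match it upright on the flat pan, so that the beam comes to rest level with nothing touching it. Leave the mixing cup, sponge and can where they are.

Things in the scene. Friction and masses are not known exactly. Their poses are not given: they have to be found in the camera images.
- pot: Closed white plastic pot with a grey lid, 300 g (to within 2 percent), bottom-heavy. Straight round wall 58 mm in diameter from 29 mm to 64 mm above its lowest point, lid 54 mm in diameter on top, 74 mm high in all. Its underside is a half ball of 29 mm radius, and it rights itself. Origin: its lowest point, on its axis; z is up along the axis. It starts upright in the cork ring, lowest point 9 mm above the bench. Grip it across the wall.
- cork_ring: Fixed ring stand of cork, 68 mm outside, 38 mm inside diameter, 16 mm high; origin at the centre of its underside, on the bench.
- balance: Two-pan balance, grey housing 100 mm (its x) by 240 mm (its y) and 36 mm high, higher (69 mm) in the middle, fixed to the bench. Origin: centre of its underside. The beam runs along its y axis, 77 mm up; the dished pan is at +y, the flat pan at -y, each 110 mm from the middle. The pans stay horizontal as the beam tips.
- beam (a joint): Tilt of the balance beam in rad, 0 level, positive when the dished pan is up and the flat pan down; stops at -0.1 and 0.1, where each pan is 11 mm above or below its level height. It is level with both pans empty and moves very softly: a difference of 13 g tips it by 0.035, about 37 g or more takes it to the stop.
- dish_seat (a point): Point on the dished pan where the pot's lowest point lies when the pot is seated; it moves up and down with the pan, about 105 mm above the bench when the beam is level. The dish is a steel funnel, 45 degree walls, 54 mm inside and 65 mm outside at the rim, the rim 15 mm above this point. z is up.
- flat_top (a point): Centre of the upper face of the flat pan, a plain steel disc 104 mm in diameter, 5 mm thick; it moves with the pan, 102 mm above the bench when the beam is level. z is up.
- board: Fixed bare wooden sample board 210 mm (its x) by 90 mm (its y), 10 mm thick, on which the three weights start, in a row along its x axis, about 65 mm apart, in any order. Origin: centre of its underside.
- weight_200: The largest steel weight, 200 g: upright cylinder 30 mm in diameter, 36 mm high, with a small decorative button 10 mm high on top. Origin: centre of its underside, z up.
- weight_100: The middle steel weight, 100 g: upright cylinder 24 mm in diameter, 30 mm high, plus a 10 mm button. Origin: centre of its underside, z up.
- weight_50: The smallest steel weight, 50 g: upright cylinder 19 mm in diameter, 24 mm high, plus a 10 mm button. Origin: centre of its underside, z up.
- mixing_cup: Bystander: white mixing cup standing upside down, 86 mm across, 100 mm high, beyond the balance. Origin: centre of its underside.
- sponge: Bystander: tan sanding sponge 70 x 100 x 26 mm. Origin: centre of its underside.
- can: Bystander: steel can 70 mm in diameter, 90 mm high. Origin: centre of its underside.
Things that resemble listed ones, but are neither listed nor needed, are in the scene too. What is shaped like the pot but green is not meant.

How it is judged (in metres and radians):
On the way:
1. the pot rests in the dish while still held (lowered in, not dropped) (horizontal distance between pot and dish_seat below 0.006 m and z of pot in the frame of dish_seat between -0.006 and 0.006 m and angle between pot's own z axis and vertical below 0.12 rad and contact force between the fingers and pot above 0.5 N), for 0.1 s.
At the end, for the whole second after the job is handed in: The pot sits in the dish, centred within 6 mm, at its seated height within 6 mm and within 0.12 rad of upright; the 200 g and 100 g weights stand on the flat pan (within 4 mm of its face, within 0.1 rad of upright); the beam is at rest within 0.035 rad of level (horizontal distance between pot and dish_seat below 0.006 m and z of pot in the frame of dish_seat between -0.006 and 0.006 m and angle between pot's own z axis and vertical below 0.12 rad and horizontal distance between each of weight_200, weight_100 and flat_top below 0.05 m and z of weight_200 in the frame of flat_top between -0.004 and 0.004 m and angle between each of weight_200, weight_100's own z axis and vertical below 0.1 rad and z of weight_100 in the frame of flat_top between -0.004 and 0.004 m and value of joint beam between -0.035 and 0.035 rad and velocity of joint beam between -0.03 and 0.03 rad/s and linear speed of pot below 0.02 m/s); the robot touches nothing.
It fails at once if the mixing cup is moved by more than 30 mm (distance of mixing_cup from where it was at the start of the episode above 0.03 m).
It fails at once if the sponge is moved by more than 30 mm (distance of sponge from where it was at the start of the episode above 0.03 m).
It fails at once if the can is moved by more than 30 mm (distance of can from where it was at the start of the episode above 0.03 m).
It also fails if it takes over 70 s, if anything falls off the work surface, if the arm or the gripper's body presses on something with over 40 N, if the wrist force passes 120 N, or if a joint passes its speed limit or range.

## Working session

There is one attempt and no reset: what is moved stays moved. The work goes in short steps, Python scripts to look and compute and a shell command to move; the robot and the scene stay as the last step left them, time stands still between calls to the robot, and variables do not carry over. Pictures are saved under pics/ and viewed, about 8 in all and at most 12, crops included, and the job is handed in when it is done.

```bash
mkdir -p pics && cat > h.py <<'E'
import numpy as np, cv2
from workcell import env, grab_frame, camera_params, spotter
def snap(c,n=None,crop=None,s=1):
    im=grab_frame(c)
    if n:
        o=im[:,:,::-1]
        if crop: l,t,w,h=crop; o=o[t:t+h,l:l+w]
        cv2.imwrite('pics/'+n,cv2.resize(o,None,fx=s,fy=s,interpolation=cv2.INTER_CUBIC))
    return im
def onplane(c,uv,z):
    p=camera_params(c);K=np.array(p['K']);R,_=cv2.Rodrigues(np.array(p['rvec'],float));t=np.array(p['tvec'],float).ravel()
    x=(uv[0]-K[0,2])/K[0,0];y=(uv[1]-K[1,2])/K[1,1]
    if c=='wrist':
        r=np.hypot(x,y);d=np.array([x/r*np.sin(r),y/r*np.sin(r),np.cos(r)]) if r>1e-9 else np.array([0,0,1.])
    else: d=np.array([x,y,1])
    C=-R.T@t;d=R.T@d
    return C+d*(z-C[2])/d[2]
def project(c,P):
    p=camera_params(c);K=np.array(p['K']);R,_=cv2.Rodrigues(np.array(p['rvec'],float));t=np.array(p['tvec'],float).ravel()
    q=R@np.array(P,float)+t
    if c=='wrist':
        r=np.hypot(q[0],q[1]);th=np.arctan2(r,q[2]);a=q[:2]/r*th
    else: a=q[:2]/q[2]
    return np.array([K[0,0]*a[0]+K[0,2],K[1,1]*a[1]+K[1,2]])
E
python3 - <<'E'
from h import *
a=snap('scene');b=snap('top')
cv2.imwrite('pics/a.png',np.vstack([a,b])[:,:,::-1])
cv2.imwrite('pics/a.png',cv2.resize(np.hstack([a,b])[:,:,::-1],(800,300),interpolation=cv2.INTER_AREA))
cv2.imwrite('pics/top.png',cv2.resize(b[:,:,::-1],(800,600),interpolation=cv2.INTER_CUBIC))
for q in ['pot','balance','dish_seat','flat_top','weight_200','weight_100','weight_50','board','mixing_cup','sponge','can','cork_ring']:
    print(q,[(np.round(r['conf'],2),np.round(r['box']).astype(int).tolist()) for r in spotter.look_for(q,'top')[:4]])
for c in('top','scene'):
    p=camera_params(c);R,_=cv2.Rodrigues(np.array(p['rvec'],float));print(c,np.round(-R.T@np.array(p['tvec']).ravel()),np.round(R,2).tolist())
print(env.state(),env.hold_point_z)
E
```

```text
pot [(np.float64(0.89), [157, 225, 21, 18]), (np.float64(0.54), [134, 195, 24, 20])]
balance [(np.float64(0.86), [219, 184, 97, 47]), (np.float64(0.66), [176, 224, 5, 17]), (np.float64(0.34), [346, 194, 31, 62])]
dish_seat [(np.float64(0.62), [220, 203, 18, 21]), (np.float64(0.51), [262, 137, 28, 27])]
flat_top [(np.float64(0.93), [280, 184, 35, 34])]
weight_200 [(np.float64(0.62), [263, 137, 26, 27])]
weight_100 [(np.float64(0.62), [263, 137, 26, 27])]
weight_50 [(np.float64(0.62), [263, 137, 26, 27])]
board [(np.float64(0.68), [349, 192, 30, 66]), (np.float64(0.56), [360, 200, 4, 9])]
mixing_cup [(np.float64(0.97), [298, 141, 29, 26])]
sponge [(np.float64(0.75), [190, 148, 34, 29])]
can [(np.float64(0.89), [262, 138, 28, 25]), (np.float64(0.67), [171, 223, 12, 21]), (np.float64(0.35), [217, 185, 99, 40])]
cork_ring [(np.float64(0.3), [280, 186, 37, 31])]
top [ 502.   -6. 1283.] [[-0.0, -1.0, -0.03], [-1.0, 0.01, -0.08], [0.08, 0.03, -1.0]]
scene [1227. -353.  840.] [[0.48, 0.88, 0.0], [0.63, -0.34, -0.7], [-0.61, 0.34, -0.71]]
{'time_s': 0.7, 'qpos': array([-6.82393595e+01,  1.83077007e+01,  8.96379414e+01,  3.90307023e-04,
        7.20439585e+01, -1.14720197e+00]), 'qvel': array([ 0.0393759 ,  0.07891379,  0.02803217, -0.07321629,  0.09095278,
        0.06980444]), 'effort': array([-1.91241470e-04, -4.12232459e+01, -2.32193041e+01,  7.24834925e-02,
        3.76507966e-02,  1.13687417e-06]), 'ee_pos': array([ 223.8171465 , -529.67378821,  214.02524872]), 'ee_rot': array([ 1.79989595e+02, -1.63036351e-04,  2.29077222e+01]), 'force': array([0.22221528, 0.71103445, 0.20890476]), 'torque': array([ 0.04792828, -0.0276665 ,  0.02404303]), 'gripper_width': 91.0336279416648} -18.8
```

View pics/top.png

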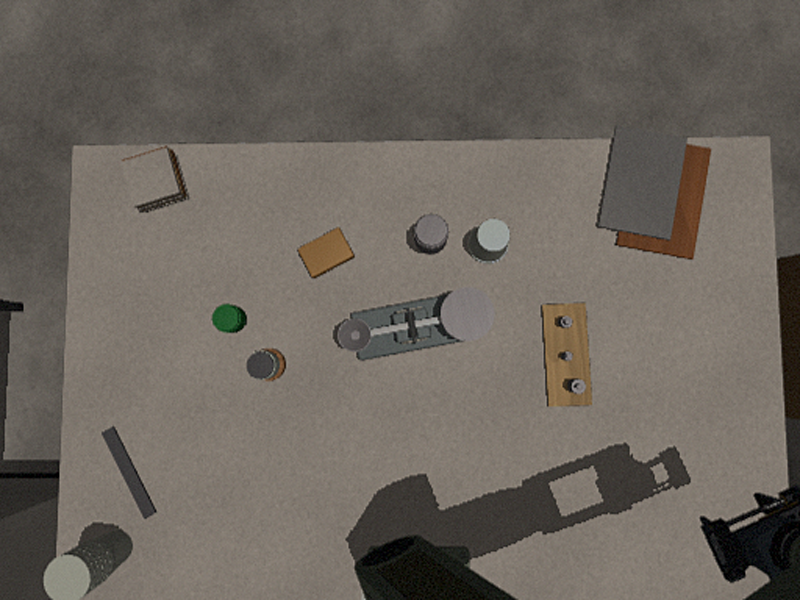

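```bash
python3 - <<'E'
from h import *
cv2.imwrite('pics/scene.png',cv2.resize(snap('scene')[:,:,::-1],(800,600),interpolation=cv2.INTER_CUBIC))
for q in ['pot','balance','dish_seat','flat_top','weight_200','weight_100','weight_50','board']:
    print(q,[(np.round(r['conf'],2),np.round(r['box']).astype(int).tolist()) for r in spotter.look_for(q,'scene')[:4]])
E
```

```text
pot [(np.float64(0.93), [368, 136, 21, 26]), (np.float64(0.61), [324, 123, 25, 26]), (np.float64(0.29), [198, 177, 43, 40])]
balance [(np.float64(0.84), [198, 144, 105, 92])]
dish_seat [(np.float64(0.79), [276, 143, 26, 19])]
flat_top [(np.float64(0.88), [194, 178, 49, 39])]
weight_200 [(np.float64(0.5), [107, 203, 14, 18]), (np.float64(0.48), [131, 239, 14, 15])]
weight_100 [(np.float64(0.5), [107, 203, 14, 18]), (np.float64(0.48), [131, 239, 14, 15])]
weight_50 [(np.float64(0.5), [107, 203, 14, 18]), (np.float64(0.48), [131, 239, 14, 15])]
board [(np.float64(0.9), [99, 201, 61, 74])]
```

View pics/scene.png

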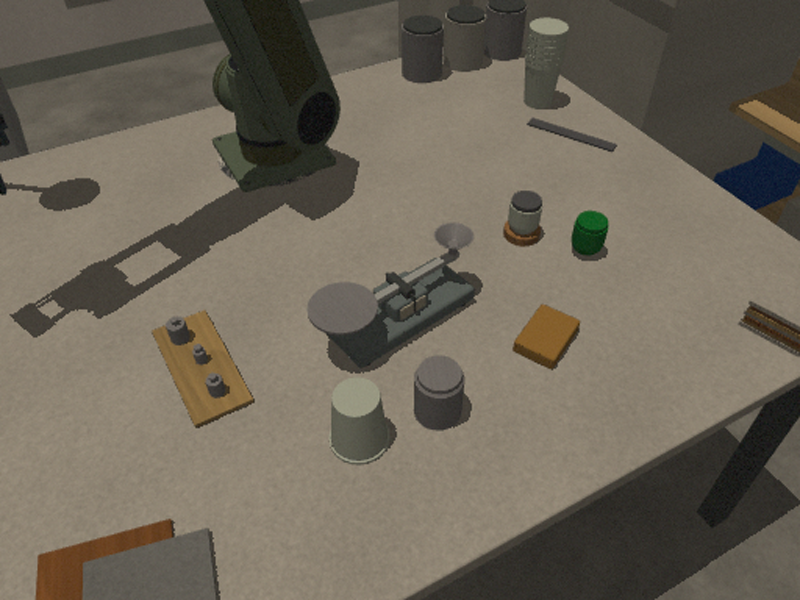

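White pot with grey lid is at native top px (168,233) on the cork ring; the green look-alike (146,204) is not meant. The weights are on the board at native top px (362,206), (362,228) and (369,247), with the smallest in the middle. The steel can (275,149) and the mixing cup (315,151) lie beyond the balance.

```bash
python3 - <<'E'
from h import *
s=.64
for n,uv,z in [('w far',(565,321),50),('w mid',(566,356),40),('w near',(577,385),50),('pot lid',(262,364),83),('flat',(465,315),102),('dish rim',(353,334),120),('can',(431,230),90),('cup',(493,235),100),('green',(229,318),70)]:
    print(n,onplane('top',np.array(uv)*s,z).round(0))
for n,uv,z in [('w near',(178,322),50),('w mid',(200,348),40),('w far',(214,376),50),('pot lid',(526,200),83),('flat',(343,306),102),('dish rim',(453,236),120)]:
    print(n,onplane('scene',np.array(uv)*s,z).round(0))
p=camera_params('wrist');print(p)
E
```

```text
w far [ 558. -298.   50.]
w mid [ 488. -300.   40.]
w near [ 431. -318.   50.]
pot lid [474. 302.  83.]
flat [568. -95. 102.]
dish rim [531. 120. 120.]
can [736. -31.  90.]
cup [ 723. -151.  100.]
green [566. 373.  70.]
w near [ 433. -316.   50.]
w mid [ 491. -301.   40.]
w far [ 561. -300.   50.]
pot lid [475. 305.  83.]
flat [571. -96. 102.]
dish rim [532. 116. 120.]
{'K': array([[297.31863964,   0.        , 251.71062371],
       [  0.        , 297.31863964, 195.17053881],
       [  0.        ,   0.        ,   1.        ]]), 'rvec': array([-2.39938351,  1.59099355,  0.24310511]), 'tvec': array([-575.66214267,  -33.27644605,  393.43716438])}
```

```bash
python3 -m jog '0 0 -2 10.6 8.8 -1 1;0 0 -2.8 10.6 8.8 -1 1;0 0 -2.8 10.6 8.8 -1 1;0 0 -2.8 10.6 8.8 -1 1;0 0 -2.8 10.6 8.8 -1 1' 20 && python3 -m jog '0 0 0 0 0 0 1;0 0 0 0 0 0 1' && python3 - <<'E'
from h import *
print(env.state()['ee_pos'],env.state()['ee_rot'])
im=snap('wrist','w1.png',None,1.5)
p=camera_params('wrist');R,_=cv2.Rodrigues(np.array(p['rvec'],float));print(np.round(-R.T@np.array(p['tvec']).ravel()),R.round(2).tolist())
for q in ['weight_200','board']:
    for r in spotter.trace(q,'wrist')[:5]:
        m=r['region'];print(q,round(r['conf'],2),np.round(r['box']),m.sum())
E
```

```text
time_s: 1.78
ee_pos: [464.1, -330.1, 191.5]
ee_rot: [180.0, -0.0, 8.9]
force: [-0.8, -1.0, -0.5]
gripper_width: 91.1
time_s: 2.02
ee_pos: [462.4, -331.5, 191.4]
ee_rot: [180.0, 0.0, 9.0]
force: [-0.1, -1.2, -0.4]
gripper_width: 91.1
[ 462.3697419  -331.53300742  191.37723124] [1.79981460e+02 4.46788686e-02 8.95135560e+00]
[ 547. -319.  363.] [[0.15, -0.99, 0.0], [-0.94, -0.15, 0.3], [-0.3, -0.05, -0.95]]
weight_200 0.74 [223. 147.  18.  16.] 274
weight_200 0.66 [225. 188.  26.  36.] 706
board 0.79 [197.  60.  85. 173.] 10843
```

View pics/w1.png

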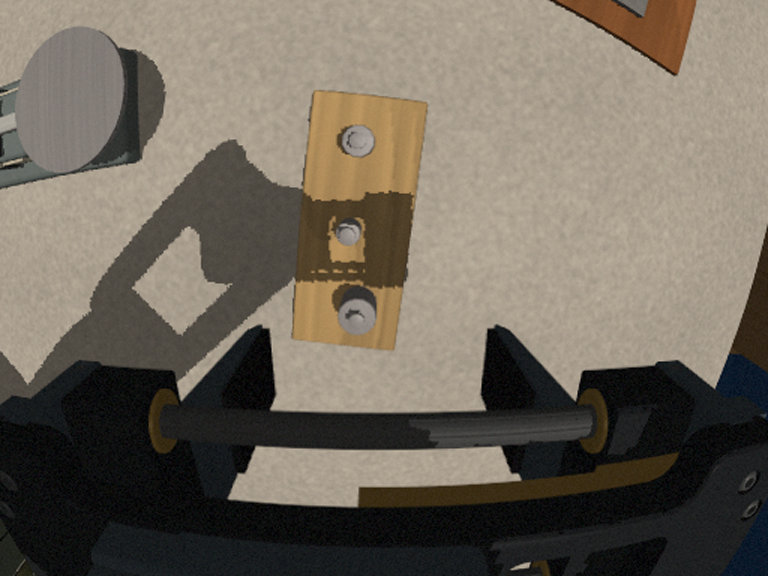

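Wrist view: the nearest weight, button at (355,317)/1.5, is the largest (200 g). The middle one is the smallest (50 g), and the far one at (357,141)/1.5 is the 100 g. The flat pan is at upper left, centred near (69,100)/1.5.

```bash
python3 - <<'E'
from h import *
im=grab_frame('wrist'); P=env.state()['ee_pos']
W={}
for n,uv,z in [('200',(355,317),56),('100',(357,139),50)]:
    W[n]=onplane('wrist',np.array(uv)/1.5,z); print(n,W[n].round(1))
for r in spotter.trace('flat_top','wrist')[:2]:
    m=r['region'].astype(np.uint8);c=max(cv2.findContours(m,0,1)[0],key=cv2.contourArea)
    q=np.array([onplane('wrist',p[0],102)[:2] for p in c if p[0][0]>2],np.float32);(x,y),rad=cv2.minEnclosingCircle(q);e=cv2.fitEllipse(q);print('flat',r['conf'],x,y,rad,e)
for uv in [(338,306),(376,306)]: print(onplane('wrist',np.array(uv)/1.5,46).round(1))
print(P,(W['200']-P)/25)
E
```

```text
200 [ 430.6 -321.1   56. ]
100 [ 557.3 -303.9   50. ]
flat 0.57 571.2133178710938 -98.68789672851562 54.865543365478516 ((571.16064453125, -99.05573272705078), (103.24214935302734, 107.73296356201172), 160.13351440429688)
[ 433.7 -307.1   46. ]
[ 438.1 -335.4   46. ]
[ 461.65811277 -332.5086667   191.65170608] [-1.24172827  0.45803475 -5.42606824]
```

```bash
python3 -m jog '0 0 0 -1.24 0.45 -2.4 0.7;0 0 0 -1.24 0.45 -4.6 0.7;0 0 0 -1.24 0.45 -6.5 0.7;0 0 0 -1.24 0.45 -7.05 0.7;0 0 0 -1.24 0.45 -7.05 0.7' && python3 -m jog '0 0 0 0 0 0 0.7;0 0 0 0 0 0 0.7' && python3 - <<'E'
from h import *
snap('wrist','w2.png',None,1.2)
E
```

```text
time_s: 2.9
ee_pos: [431.7, -320.8, 15.4]
ee_rot: [180.0, 0.0, 8.9]
force: [-0.4, -0.1, 0.2]
gripper_width: 63.9
time_s: 3.15
ee_pos: [432.7, -321.0, 16.9]
ee_rot: [179.8, -0.1, 8.9]
force: [0.9, -0.2, 0.2]
gripper_width: 63.8
```

View pics/w2.png

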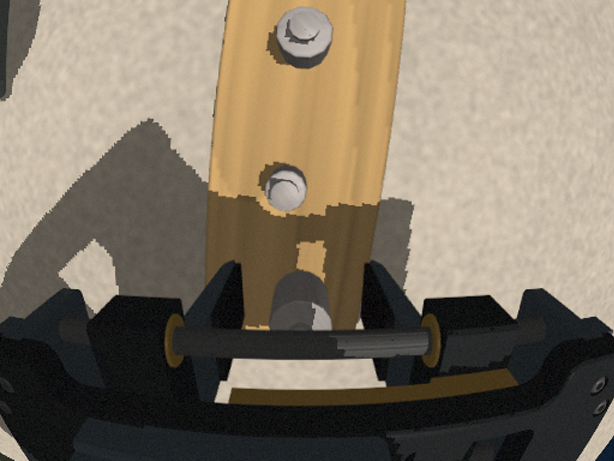

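The 200 g weight sits between the fingers at (300,305). Next I close on it and lift.

```bash
python3 -m jog '0 0 0 0 0 0 0.1;0 0 0 0 0 0 0.1;0 0 0 0 0 0 0.1;0 0 0 0 0 0 0.1;0 0 0 0 0 0 0.1' 25 && python3 -m jog '0 0 0 0 0 2 0.1;0 0 0 0 0 4 0.1;0 0 0 0 0 6 0.1;0 0 0 0 0 6 0.1'
```

```text
time_s: 3.82
ee_pos: [431.6, -320.2, 15.2]
ee_rot: [180.0, 0.0, 8.9]
force: [-0.4, -0.8, -0.5]
gripper_width: 29.8
time_s: 4.32
ee_pos: [433.6, -321.7, 169.0]
ee_rot: [179.6, -0.3, 8.9]
force: [-0.3, 0.2, -2.4]
gripper_width: 29.3
```

```bash
python3 -m jog '0 0 0 1.3 1.8 0 0.1;0 0 0 2.6 3.7 0 0.1;0 0 0 3.9 5.5 0 0.1;0 0 0 5.1 7.3 0 0.1;0 0 0 6.4 9.1 -0.6 0.1' && python3 -m jog '0 0 0 0 0 0 0.1;0 0 0 0 0 0 0.1;0 0 0 0 0 0 0.1' && python3 - <<'E'
from h import *
S=env.state();snap('wrist','w3.png',None,1.2);print(S['ee_pos'])
for r in spotter.trace('flat_top','wrist')[:2]:
    m=r['region'].astype(np.uint8);c=max(cv2.findContours(m,0,1)[0],key=cv2.contourArea)
    q=np.array([onplane('wrist',p[0],102)[:2] for p in c],np.float32);print('flat',r['conf'],r['box'],cv2.minEnclosingCircle(q))
E
```

```text
time_s: 4.95
ee_pos: [592.1, -91.1, 149.0]
ee_rot: [180.0, 0.0, 8.9]
force: [1.0, -0.5, -2.5]
gripper_width: 29.7
time_s: 5.32
ee_pos: [590.8, -93.7, 149.8]
ee_rot: [180.0, 0.1, 8.8]
force: [0.4, 0.5, -2.4]
gripper_width: 29.4
[590.75690395 -93.74629134 149.84266036]
flat 0.8 [188.0, 174.7, 128.0, 76.1] ((573.550048828125, -98.40406799316406), 52.46413803100586)
```

View pics/w3.png

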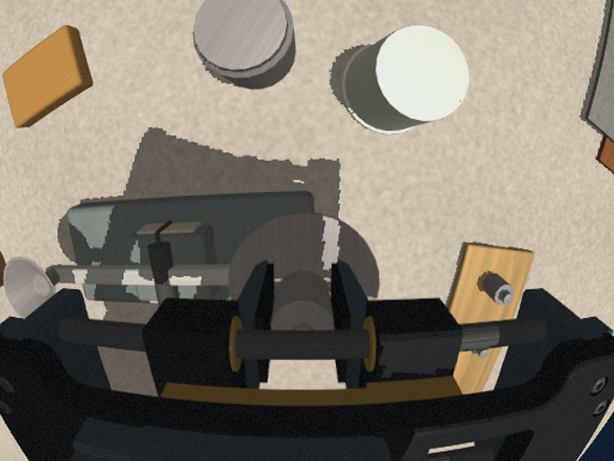

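The held 200 g weight is over the far half of the flat pan (302,300), and the dish is at lower left (30,287). Lowering.

```bash
python3 -m jog '0 0 0 0 0 -0.9 0.1;0 0 0 0 0 -1.5 0.1;0 0 0 0 0 -1.75 0.1;0 0 0 0 0 -1.9 0.1;0 0 0 0 0 -2.0 0.1' && python3 -m jog '0 0 0 0 0 -0.05 0.1;0 0 0 0 0 -0.1 0.1;0 0 0 0 0 -0.12 0.1;0 0 0 0 0 -0.12 0.1'
```

```text
time_s: 6.05
ee_pos: [591.9, -92.8, 100.5]
ee_rot: [180.0, -0.0, 8.9]
force: [-1.2, -0.4, -2.1]
gripper_width: 29.6
time_s: 6.55
ee_pos: [591.8, -92.6, 97.3]
ee_rot: [180.0, -0.0, 8.9]
force: [-0.0, 0.5, -2.2]
gripper_width: 29.7
```

```bash
python3 -m jog '0 0 0 0 0 -0.05 0.1;0 0 0 0 0 -0.08 0.1;0 0 0 0 0 -0.08 0.1'; python3 - <<'E'
from h import *
for r in spotter.trace('flat_top','scene')[:1]: print(r['conf'])
E
```

```text
time_s: 6.92
ee_pos: [591.9, -92.6, 96.1]
ee_rot: [180.0, -0.0, 8.9]
force: [-1.3, 1.0, 4.8]
gripper_width: 29.4
0.57
```

Firm contact on the pan's lower stop. Release and lift.

```bash
python3 -m jog '0 0 0 0 0 0.08 0.55;0 0 0 0 0 0.08 0.6;0 0 0 0 0 0.08 0.6;0 0 0 0 0 0.08 0.6' && python3 -m jog '0 0 0 0 0 1 0.6;0 0 0 0 0 2.6 0.6;0 0 0 0 0 4 0.6;0 0 0 -0.7 -4 4 0.6;0 0 0 -1.4 -8.4 3 0.6' && python3 -m jog '0 0 0 0 0 0 0.6;0 0 0 0 0 0 0.6' && python3 - <<'E'
from h import *
S=env.state();im=snap('wrist');im2=snap('scene')
cv2.imwrite('pics/w4.png',np.hstack([im[:,:,::-1],im2[90:290,60:326,::-1].repeat(2,0).repeat(2,1)[:384,:532]])[:, :1044]); a=cv2.imread('pics/w4.png');cv2.imwrite('pics/w4.png',cv2.resize(a,(800,294),interpolation=cv2.INTER_AREA))
print(S['ee_pos'])
for r in spotter.trace('weight_100','wrist')[:4]:
    print(r['conf'],r['box'],onplane('wrist',(r['box'][0]+r['box'][2]/2,r['box'][1]+r['box'][3]/2),40).round(1))
E
```

```text
time_s: 7.48
ee_pos: [591.6, -92.7, 97.0]
ee_rot: [-180.0, 0.0, 8.9]
force: [0.1, 0.1, 0.1]
gripper_width: 55.4
time_s: 8.1
ee_pos: [571.7, -216.2, 188.4]
ee_rot: [179.9, -0.2, 9.0]
force: [0.4, 0.5, 0.6]
gripper_width: 54.8
time_s: 8.35
ee_pos: [570.9, -214.8, 186.8]
ee_rot: [-180.0, 0.0, 8.9]
force: [-0.0, -0.1, 0.4]
gripper_width: 54.6
[ 570.87915622 -214.81965341  186.77868771]
0.83 [99.3, 144.8, 44.7, 42.6] [569.2 -61.   40. ]
0.56 [312.0, 190.4, 23.7, 26.3] [ 560.8 -300.3   40. ]
```

View pics/w4.png

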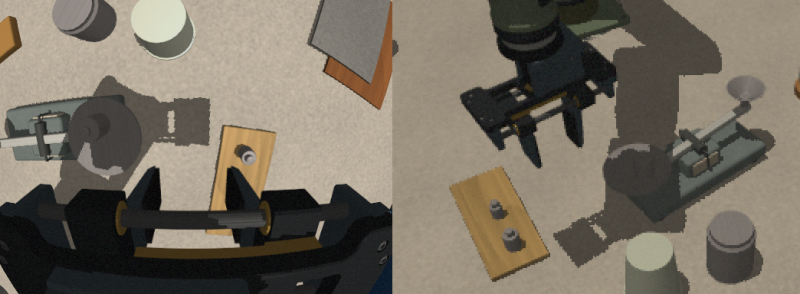

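The 200 g weight stands on the flat pan, which is down. Next the 100 g weight, at wrist px (323,203).

```bash
python3 -m jog '0 0 0 -0.52 -2 0 0.75;0 0 0 -0.52 -3.54 -1 0.75;0 0 0 -0.52 -3.54 -3 0.75;0 0 0 -0.52 -3.54 -5 0.75;0 0 0 -0.52 -3.54 -6.6 0.75' && python3 -m jog '0 0 0 0 0 -0.34 0.75;0 0 0 0 0 -0.34 0.75;0 0 0 0 0 -0.34 0.05;0 0 0 0 0 -0.34 0.05;0 0 0 0 0 -0.34 0.05' && python3 -m jog '0 0 0 0 0 0 0.05;0 0 0 0 0 0 0.05;0 0 0 0 0 0 0.05' 
```

```text
time_s: 9.12
ee_pos: [558.0, -302.1, 20.2]
ee_rot: [-180.0, 0.0, 9.0]
force: [0.7, -0.8, -0.4]
gripper_width: 68.8
time_s: 9.75
ee_pos: [558.4, -303.8, 14.5]
ee_rot: [179.9, -0.1, 8.9]
force: [-0.8, 0.3, 0.3]
gripper_width: 41.3
time_s: 10.12
ee_pos: [557.9, -303.5, 13.6]
ee_rot: [-180.0, 0.0, 8.9]
force: [-0.6, 0.4, 2.0]
gripper_width: 23.7
```

```bash
python3 -m jog '0 0 0 0 0 2 0.05;0 0 0 0 0 4 0.05;0 0 0 0 0 6 0.05;0 0 0 -0.1 2 6 0.05;0 0 0 -0.2 4 6 0.05' && python3 -m jog '0 0 0 -0.1 2 0 0.05;0 0 0 -0.15 4.1 -0.5 0.05;0 0 0 -0.15 4.1 -1.2 0.05;0 0 0 -0.15 4.1 -1.8 0.05;0 0 0 -0.15 4.1 -2 0.05'
```

```text
time_s: 10.75
ee_pos: [552.8, -202.9, 163.8]
ee_rot: [180.0, -0.1, 8.8]
force: [1.4, 0.3, -1.7]
gripper_width: 23.4
time_s: 11.38
ee_pos: [548.5, -101.4, 112.2]
ee_rot: [-180.0, 0.1, 8.9]
force: [-0.1, -0.7, -1.4]
gripper_width: 23.6
```

```bash
python3 -m jog '0 0 0 0 0 -0.3 0.05;0 0 0 0 0 -0.5 0.05;0 0 0 0 0 -0.6 0.05;0 0 0 0 0 -0.66 0.05;0 0 0 0 0 -0.66 0.05'; python3 -m jog '0 0 0 0 0 -0.04 0.05;0 0 0 0 0 -0.06 0.05;0 0 0 0 0 -0.06 0.05'
```

```text
time_s: 12.0
ee_pos: [549.3, -101.1, 97.0]
ee_rot: [180.0, -0.0, 8.9]
force: [-0.3, 0.2, -1.2]
gripper_width: 23.4
time_s: 12.38
ee_pos: [549.2, -101.1, 95.4]
ee_rot: [180.0, 0.0, 8.9]
force: [-0.4, 0.0, -1.0]
gripper_width: 23.6
```

```bash
python3 -m jog '0 0 0 0 0 -0.04 0.05;0 0 0 0 0 -0.06 0.05;0 0 0 0 0 -0.06 0.05'
```

```text
time_s: 12.75
ee_pos: [549.3, -101.1, 94.4]
ee_rot: [180.0, -0.0, 8.9]
force: [-2.4, 0.2, 3.2]
gripper_width: 23.3
```

```bash
python3 -m jog '0 0 0 0 0 0 0.5;0 0 0 0 0 0 0.5;0 0 0 0 0 0 0.5;0 0 0 0 0 0.8 0.5;0 0 0 0 0 2.8 0.5' && python3 -m jog '0 0 0 0 0 2 1;0 0 0 -0.2 2 2.5 1;0 0 0 -0.5 4.5 2.5 1;0 0 0 -1 7 2.5 1;0 0 0 -1.6 9.4 2.5 1' && python3 -m jog '0 0 0 0 2.5 0 1;0 0 0 0 5 -0.4 1;0 0 0 -1 5.2 -0.4 1;0 0 0 -1 5.2 -0.4 1' && python3 - <<'E'
from h import *
S=env.state();im=snap('wrist')
print(S['ee_pos'])
for r in spotter.trace('pot','wrist')[:4]: print(r['conf'],r['box'])
im2=snap('scene')
a=np.hstack([im[:,:,::-1],cv2.resize(im2[100:280,60:300,::-1],(512,384))]);cv2.imwrite('pics/w5.png',cv2.resize(a,(800,300)))
E
```

```text
time_s: 13.38
ee_pos: [547.5, -100.7, 162.3]
ee_rot: [-179.9, 0.3, 8.9]
force: [1.4, -0.5, -0.1]
gripper_width: 45.5
time_s: 14.0
ee_pos: [509.0, 134.7, 226.4]
ee_rot: [-180.0, -0.0, 8.9]
force: [0.8, 1.1, 0.1]
gripper_width: 90.8
time_s: 14.5
ee_pos: [483.1, 263.7, 216.0]
ee_rot: [180.0, 0.1, 9.1]
force: [0.4, -0.1, 0.8]
gripper_width: 91.4
[483.1059089  263.72659427 216.04014074]
0.97 [132.0, 70.1, 58.2, 51.0]
0.61 [186.4, 158.3, 50.8, 53.0]
```

View pics/w5.png

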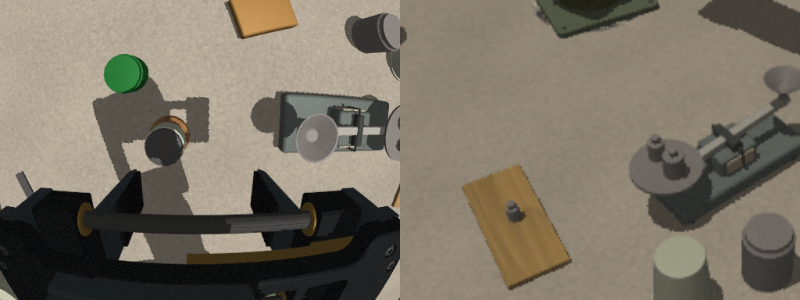

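Both weights stand upright on the flat pan and only the 50 g remains on the board. The pot's grey lid is at native wrist px (210,186); the green look-alike is at (161,94). Now I measure the pot and dish more finely.

```bash
python3 - <<'E'
from h import *
S=env.state();im=snap('wrist')
g=cv2.cvtColor(im,cv2.COLOR_RGB2HSV)
for r in spotter.trace('pot','wrist')[:3]:
    b=r['box'];print(b)
for r in spotter.trace('dish_seat','wrist')[:3]:
    m=r['region'].astype(np.uint8);c=max(cv2.findContours(m,0,1)[0],key=cv2.contourArea)
    q=np.array([onplane('wrist',p[0],131)[:2] for p in c],np.float32);print('dish',r['conf'],r['box'],cv2.minEnclosingCircle(q),[v for v in cv2.fitEllipse(q)])
print('lid',onplane('wrist',(210,186),83))
print('dish',onplane('wrist',(407,176),131),S['ee_pos'])
l=(186,130,250,90)
o=im[150:220,180:250,::-1];o2=im[140:210,375:445,::-1]
cv2.imwrite('pics/w6.png',cv2.resize(np.hstack([o,o2]),(800,400),interpolation=cv2.INTER_CUBIC))
E
```

```text
[180.1, 158.2, 57.0, 57.5]
[129.7, 68.6, 58.6, 54.4]
[375.3, 133.8, 136.5, 78.5]
dish 0.79 [373.1, 145.5, 59.7, 65.1] ((530.7077026367188, 116.97296142578125), 32.724037170410156) [(530.669921875, 117.10101318359375), (62.808650970458984, 63.56867218017578), 106.65607452392578]
lid [479.22084219 306.06624789  83.        ]
dish [533.38229334 115.47039415 131.        ] [485.20341648 262.47055028 216.71512421]
```

View pics/w6.png

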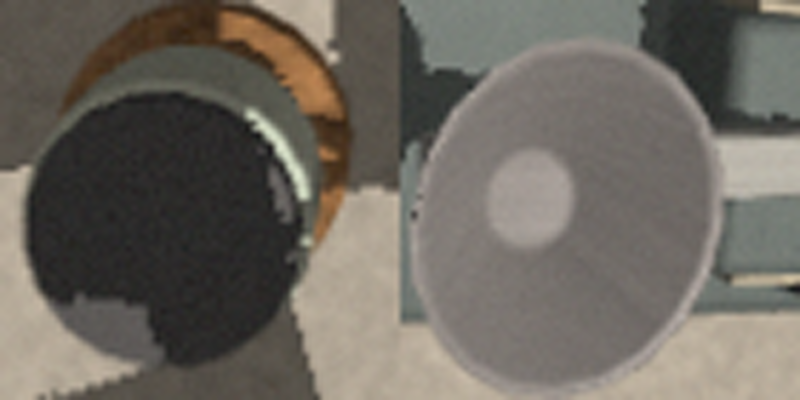

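```bash
python3 - <<'E'
from h import *
print('lid',onplane('wrist',(209.2,189.9),83).round(1))
print('rim',onplane('wrist',(403.9,178.2),131).round(1),'seat',onplane('wrist',(397.8,175),116).round(1))
S=env.state();print(S['ee_pos'])
E
```

```text
lid [474.8 306.4  83. ]
rim [530.6 118.4 131. ] seat [530.3 117.6 116. ]
[485.23157015 262.24134008 216.65689279]
```

```bash
python3 -m jog '0 0 0 -0.42 1.7 0 1;0 0 0 -0.42 1.7 -2.4 1;0 0 0 -0.42 1.7 -4.4 1;0 0 0 -0.42 1.7 -6 1;0 0 0 -0.42 1.7 -7.06 1' && python3 -m jog '0 0 0 0 0 0 1;0 0 0 0 0 0 1' && python3 - <<'E'
from h import *
im=snap('wrist','w7.png',(130,180,260,150),2.5)
E
```

```text
time_s: 15.42
ee_pos: [473.8, 304.4, 37.9]
ee_rot: [179.9, 0.1, 8.8]
force: [-0.2, -0.3, 0.2]
gripper_width: 90.9
time_s: 15.68
ee_pos: [475.1, 305.7, 41.1]
ee_rot: [-180.0, -0.1, 8.9]
force: [0.3, 0.5, 0.1]
gripper_width: 91.2
```

View pics/w7.png

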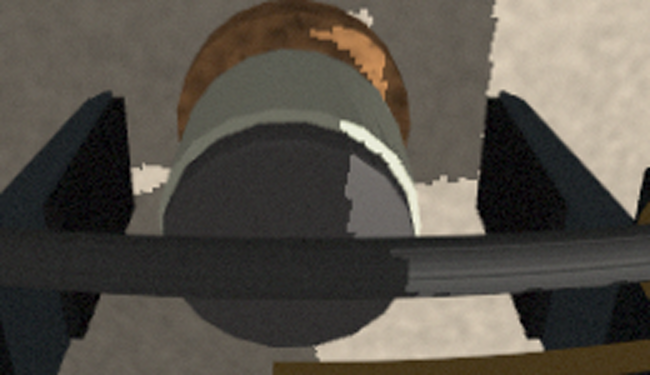

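The pot is centred between the fingers (lid at (290,235)). Now I close on it.

```bash
python3 -m jog '0 0 0 0 0 0 0.8;0 0 0 0 0 0 0.7;0 0 0 0 0 0 0.55;0 0 0 0 0 0 0.5;0 0 0 0 0 0 0.5' 20 && python3 -m jog '0 0 0 0 0 0 0.5;0 0 0 0 0 0.4 0.5;0 0 0 0 0 1 0.5;0 0 0 0 0 2.5 0.5;0 0 0 0 0 4.5 0.5'
```

```text
time_s: 16.35
ee_pos: [474.4, 307.5, 41.3]
ee_rot: [-179.8, -0.1, 8.8]
force: [-2.5, 3.7, 6.4]
gripper_width: 57.6
time_s: 16.98
ee_pos: [473.1, 304.5, 153.0]
ee_rot: [179.9, 0.2, 8.9]
force: [0.9, 0.4, -2.8]
gripper_width: 57.8
```

```bash
python3 -m jog '0 0 0 0 0 1 0.5;0 0 0 0 0 1 0.5' && python3 - <<'E'
from h import *
S=env.state();print(S['ee_pos'],S['force'],S['gripper_width'])
im=snap('wrist');sc=snap('scene')
p=project('scene',[475,305,140]);print(p);x,y=int(p[0])-50,max(0,int(p[1])-45)
cv2.imwrite('pics/w8.png',np.hstack([cv2.resize(im[150:330,130:390,::-1],(433,300)),cv2.resize(sc[y:y+90,x:x+100,::-1],(333,300),interpolation=2)]))
E
```

```text
time_s: 17.23
ee_pos: [475.1, 305.8, 180.0]
ee_rot: [-179.9, -0.3, 8.9]
force: [0.8, -0.7, -2.6]
gripper_width: 57.8
[475.05134085 305.82971778 180.00823833] [ 0.81404128 -0.65883622 -2.64623477] 57.80126306362299
[339.11886327 110.99673868]
```

View pics/w8.png

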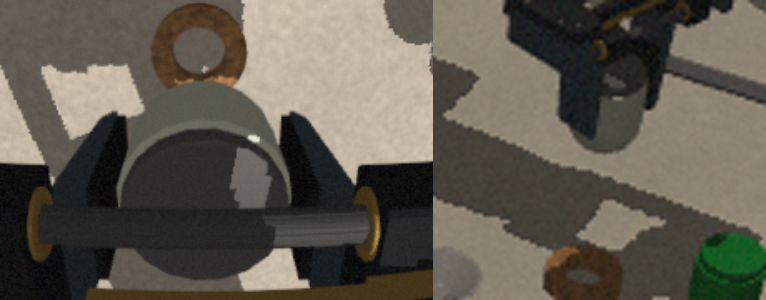

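```bash
python3 -m jog '0 0 0 0.6 -2 0 0.5;0 0 0 1.2 -4 0 0.5;0 0 0 1.8 -6 0 0.5;0 0 0 2.23 -7.52 0 0.5;0 0 0 2.23 -7.52 0 0.5' && python3 -m jog '0 0 0 0 0 0 0.5;0 0 0 0 0 0 0.5' && python3 - <<'E'
from h import *
S=env.state();print(S['ee_pos'],S['force'])
im=snap('wrist');T=snap('top')
print('lid from prev shot',onplane('wrist',(253,273),S['ee_pos'][2]+42.5))
for c in ('top','scene'):
    if c=='scene': snap('scene')
    for r in spotter.trace('dish_seat',c)[:2]: print(c,'dish',r['conf'],r['box'])
    for r in spotter.trace('pot',c)[:2]: print(c,'pot',r['conf'],r['box'])
sc=grab_frame('scene');p=project('scene',[531,118,140]);x,y=int(p[0])-40,int(p[1])-36
p=project('top',[531,118,140]);u,v=int(p[0])-40,int(p[1])-36
cv2.imwrite('pics/w9.png',np.hstack([cv2.resize(sc[y:y+72,x:x+80,::-1],(400,360),interpolation=2),cv2.resize(im[150:330,130:330,::-1],(400,360))]))
E
```

```text
time_s: 17.95
ee_pos: [529.1, 114.7, 175.4]
ee_rot: [179.9, 0.2, 8.7]
force: [-0.3, 1.2, -2.7]
gripper_width: 58.0
time_s: 18.2
ee_pos: [529.1, 118.3, 176.8]
ee_rot: [-180.0, 0.1, 9.0]
force: [0.1, -0.8, -3.2]
gripper_width: 58.1
[529.05451419 118.32300316 176.75227034] [ 0.09055498 -0.76513154 -3.23222981]
lid from prev shot [533.26847441 117.92751007 219.25227034]
scene dish 0.72 [275.6, 144.3, 27.1, 17.1]
scene pot 0.87 [366.5, 135.2, 22.7, 26.4]
scene pot 0.74 [285.2, 114.4, 20.7, 28.9]
```

View pics/w9.png

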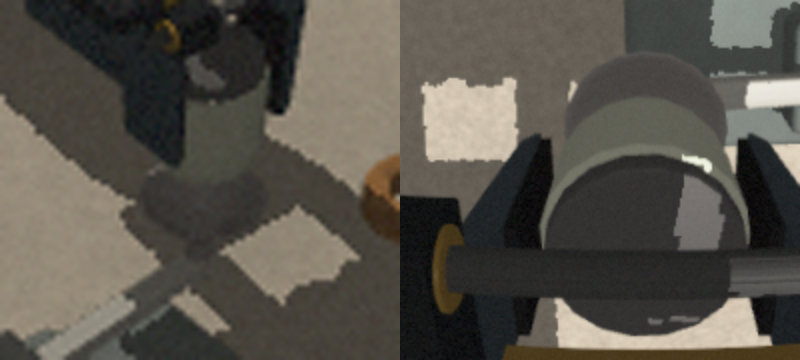

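```bash
python3 - <<'E'
from h import *
im=grab_frame('wrist');S=env.state();print(S['ee_pos'])
print('dish far rim',onplane('wrist',(252.5,176),131),'lid c',onplane('wrist',(254,272.5),S['ee_pos'][2]+42.5),'lid far edge',onplane('wrist',(254,227.5),S['ee_pos'][2]+42.5),'near',onplane('wrist',(254,317.5),S['ee_pos'][2]+42.5))
print('wall far top edge', onplane('wrist',(252,198.5),S['ee_pos'][2]+32.5))
for r in spotter.trace('dish_seat','scene')[:1]:pass
p=project('scene',[531,118,140]);x,y=int(p[0])-40,int(p[1])-36
C=camera_params('scene');R,_=cv2.Rodrigues(np.array(C['rvec'],float))
e=R[0]/np.linalg.norm(R[0])
f=lambda P:((project('scene',P)-[x,y])*5).round(0)
for n,zz,rad in(('dish',131,32.5),('pot',S['ee_pos'][2],29)):
    c=np.array([531,118,zz]);print(n,f(c-rad*e),f(c+rad*e))
E
```

```text
[529.66133076 117.57357641 177.48887499]
dish far rim [562.20618802 121.65246156 131.        ] lid c [534.21893299 116.73481108 219.98887499] lid far edge [558.99688113 120.7048469  219.98887499] near [504.16344728 111.89903511 219.98887499]
wall far top edge [569.87743368 123.35808513 209.98887499]
dish [137. 196.] [268. 196.]
pot [147. 122.] [268. 122.]
```

Pot and dish agree in both views to within about 2 mm. Lowering.

```bash
python3 -m jog '0 0 0 0 0 -0.5 0.5;0 0 0 0 0 -0.9 0.5;0 0 0 0 0 -1.1 0.5;0 0 0 0 0 -1.2 0.5;0 0 0 0 0 -1.2 0.5' && python3 -m jog '0 0 0 0 0 -0.1 0.5;0 0 0 0 0 -0.2 0.5;0 0 0 0 0 -0.3 0.5;0 0 0 0 0 -0.3 0.5;0 0 0 0 0 -0.3 0.5'
```

```text
time_s: 19.32
ee_pos: [530.2, 117.5, 147.8]
ee_rot: [180.0, -0.1, 8.9]
force: [-0.2, 0.0, -0.3]
gripper_width: 57.8
time_s: 19.95
ee_pos: [530.0, 117.8, 140.1]
ee_rot: [-180.0, -0.1, 8.9]
force: [1.4, 1.7, 0.2]
gripper_width: 58.1
```

```bash
python3 -m jog '0 0 0 0 0 -0.06 0.5;0 0 0 0 0 -0.12 0.5;0 0 0 0 0 -0.12 0.5;0 0 0 0 0 -0.12 0.5;0 0 0 0 0 -0.12 0.5' && python3 - <<'E'
from h import *
F=[]
for i in range(6): grab_frame('scene');F.append(env.state()['force'])
print(np.mean(F,0),env.state()['ee_pos'])
sc=grab_frame('scene');cv2.imwrite('pics/s10.png',sc[:,:,::-1])
for q in('flat_top','pot','weight_100'):
    for r in spotter.trace(q,'scene')[:2]: print(q,r['conf'],r['box'])
print(project('scene',[571,-98,102]),project('scene',[571,-98,91]))
E
```

```text
time_s: 20.58
ee_pos: [529.9, 117.6, 137.1]
ee_rot: [-180.0, -0.0, 8.9]
force: [2.8, 3.8, 1.0]
gripper_width: 57.9
[ 2.60066077  4.04293874 -0.13220134] [529.83525282 117.55488993 137.03207104]
flat_top 0.94 [199.1, 177.6, 43.6, 37.0]
pot 0.73 [365.5, 137.0, 24.6, 27.4]
pot 0.62 [281.2, 126.4, 23.5, 30.5]
weight_100 0.75 [218.3, 183.4, 11.0, 22.8]
weight_100 0.62 [280.1, 125.8, 23.5, 31.7]
[218.94633062 196.09496992] [219.25564561 199.35231689]
```

Side force of about 4.8 N toward +x, +y suggests the pot is slightly off centre, so I shift with the force.

```bash
python3 -m jog '0 0 0 0.03 0.05 0 0.5;0 0 0 0.06 0.1 0 0.5;0 0 0 0.06 0.1 0 0.5;0 0 0 0.06 0.1 0 0.5' && python3 - <<'E'
from h import *
F=[]
for i in range(5): grab_frame('scene');F.append(env.state()['force'])
print(np.mean(F,0),env.state()['ee_pos'])
for r in spotter.trace('flat_top','scene')[:1]: print(r['conf'],r['box'])
E
```

```text
time_s: 21.58
ee_pos: [530.7, 119.0, 136.7]
ee_rot: [179.9, 0.1, 8.9]
force: [0.3, -3.2, 0.2]
gripper_width: 57.8
[ 1.27536417 -4.02941722  0.50980847] [530.89909164 119.26892467 136.82530144]
0.86 [195.1, 177.7, 48.0, 40.0]
```

```bash
python3 -m jog '0 0 0 0.03 -0.04 0 0.5;0 0 0 0.03 -0.04 0 0.5;0 0 0 0.03 -0.04 0 0.5' && python3 - <<'E'
from h import *
F=[]
for i in range(5): grab_frame('scene');F.append(env.state()['force'])
print(np.mean(F,0),env.state()['ee_pos'])
for r in spotter.trace('flat_top','scene')[:1]: print(r['conf'],r['box'])
E
```

```text
time_s: 22.25
ee_pos: [531.4, 119.2, 136.8]
ee_rot: [-180.0, 0.1, 8.9]
force: [-1.1, -1.9, 0.2]
gripper_width: 58.0
[-1.3002828  -1.77955814 -0.23617569] [531.65017805 119.14889863 136.8749488 ]
0.83 [193.6, 180.7, 48.9, 34.5]
```

Side forces are now below 2 N, so the pot is seated and centred while held. I ease the grip and then release.

```bash
python3 -m jog '0 0 0 -0.012 -0.016 0 0.5;0 0 0 -0.012 -0.016 0 0.5;0 0 0 -0.012 -0.016 0 0.5' 4 && python3 -m jog '0 0 0 0 0 0 0.66;0 0 0 0 0 0 0.7;0 0 0 0 0 0 0.8;0 0 0 0 0 0 0.9;0 0 0 0 0 0 0.9' && python3 - <<'E'
from h import *
for i in range(3):
    grab_frame('scene')
    for q in('flat_top','pot'):
        for r in spotter.trace(q,'scene')[:2]: print(q,round(r['conf'],2),np.round(r['box'],1))
print(env.state()['force'],env.state()['gripper_width'])
E
```

```text
time_s: 22.92
ee_pos: [531.8, 118.7, 137.0]
ee_rot: [-180.0, -0.0, 8.9]
force: [-0.9, 0.2, 0.3]
gripper_width: 58.0
time_s: 23.55
ee_pos: [531.7, 118.5, 137.0]
ee_rot: [180.0, -0.0, 8.9]
force: [1.1, 0.3, 0.7]
gripper_width: 81.9
flat_top 0.63 [197.3 181.3  46.4  32.7]
pot 0.83 [280.4 130.1  23.6  25. ]
pot 0.8 [368.1 134.   19.   28.4]
flat_top 0.97 [196.1 179.9  46.8  35.4]
pot 0.92 [368.6 134.8  22.4  28.3]
pot 0.88 [284.  128.5  22.   26.9]
flat_top 0.76 [196.  179.4  45.3  38.1]
pot 0.88 [369.5 134.2  21.1  29.4]
pot 0.87 [282.8 130.4  19.7  26.5]
[-0.008558    0.01650227 -0.59619245] 82.24845895623264
```

```bash
python3 -m jog '0 0 0 0 0 0.5 1;0 0 0 0 0 1.5 1;0 0 0 0 0 3.2 1;0 0 0 0 0 5 1;0 0 0 -2 0 5.5 1' && python3 -m jog '0 0 0 -2.4 0 0 1;0 0 0 -4.8 0 0 1;0 0 0 -4.8 0 0 1;0 0 0 -4.8 0 0 1;0 0 0 -4.8 0 0 1' && python3 - <<'E'
from h import *
def pos():
    o=[]
    im=grab_frame('scene')
    for q in('flat_top','pot'):
        o.append([np.round(r['box'],1).tolist() for r in spotter.trace(q,'scene')[:2]])
    return im,o
im,o=pos();print(o)
g0=cv2.cvtColor(im,cv2.COLOR_RGB2GRAY).astype(float)
for i in range(20): im=grab_frame('scene')
g1=cv2.cvtColor(im,cv2.COLOR_RGB2GRAY).astype(float)
print('diff',np.abs(g1-g0)[110:250,180:320].mean(),np.abs(g1-g0)[250:380,180:320].mean())
print(env.state()['time_s'],env.state()['ee_pos'])
cv2.imwrite('pics/fin.png',cv2.resize(im[110:230,180:330,::-1],(750,600),interpolation=2))
print([((project('scene',P)-[180,110])*5).round() for P in ([571,-98,102],[531,118.5,179],[531,118.5,105])])
E
```

```text
time_s: 24.62
ee_pos: [484.8, 119.0, 278.2]
ee_rot: [-180.0, -0.5, 8.9]
force: [0.2, 0.0, 0.5]
gripper_width: 91.0
time_s: 25.25
ee_pos: [363.0, 118.7, 274.7]
ee_rot: [180.0, -0.0, 8.9]
force: [0.3, -0.1, 0.0]
gripper_width: 91.2
[[[196.7, 181.0, 48.0, 35.2], [321.5, 138.8, 22.8, 16.8]], [[366.4, 134.6, 24.9, 27.5], [278.6, 127.8, 25.8, 30.1]]]
diff 1.8615816326530612 1.631978021978022
26.4 [361.62218278 118.52460367 274.44389832]
[array([195., 430.]), array([558., 109.]), array([551., 225.])]
```

View pics/fin.png

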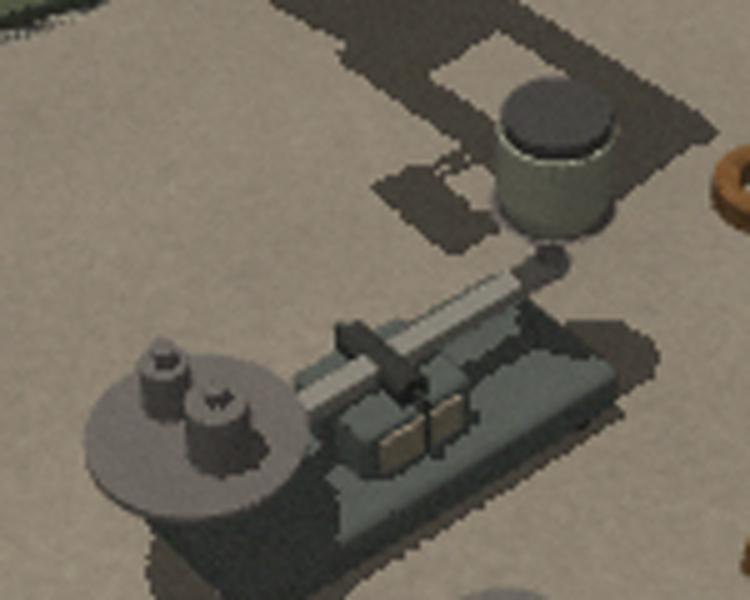

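Final view: the pot is upright in the dish, with its lid centred at (558,110) against (558,109) predicted for level. Both weights stand on the flat pan, whose centre is at about (198,434) against (195,430) predicted. The scene is still and the arm is clear, so I hand in.

```bash
python3 -m jog '0 0 0 0 0 0 1;0 0 0 0 0 0 1;0 0 0 0 0 0 1' && python3 -c "
from workcell import env
print(env.job_done())"
```

```text
time_s: 26.78
ee_pos: [361.6, 118.5, 274.4]
ee_rot: [180.0, 0.0, 8.9]
force: [0.4, 1.0, 0.5]
gripper_width: 91.2
the job is handed in; nothing more can be done
None
```

The job is handed in at about 27 s. The 200 g and 100 g weights stand on the flat pan, and the pot is seated in the dish. I lowered the pot in while holding it, re-centred it until the side force fell from about 5 N to about 2 N, and only then let go.

**Last checks:**
- **Beam:** in the final picture the pot's lid was within 1 px of its predicted place for a level beam. The flat pan was about 4 px off in the 5x enlargement, roughly 2.5 mm. Taken together that is about 0.01 rad of tilt, inside the 0.035 limit but near the calibration error.
- **Stillness:** pictures taken about a second apart, before hand-in, showed no motion above image noise. The arm was well clear.
- **Disagreement:** close to the pot, the wrist camera put the lid up to 4 mm from where the gripper held it. The scene camera and the contact forces did not support this, so I relied on those.
- **Bystanders:** I never moved near the mixing cup, sponge or can, but I did not measure them again at the end.

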